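# Pack the leaning dye bottles into the divided crate

### The job

Pack the two dye bottles that lean in the slanted rack into the two free cells of the wooden crate, one per cell, standing upright on their cork pads; one of the free cells is still split by a plywood partition, so first slide that up out of its slots and lay it flat on the open bench. The pads are not all packed to the same height, so feel for them and set each bottle down gently, neither dropping it nor pressing hard on it, and leave everything else where it is.

Things in the scene. Friction and masses are not known exactly. Their poses are not given: they have to be found in the camera images.
- crate: open wooden crate fixed to the bench, 178 x 178 mm, 85 mm high, walls and dividers 6 mm, floor 6 mm; 2 x 2 cells, each 80 mm square inside, cell centres at x = +-43, y = +-43 mm. Origin: centre of its underside; x and y along the walls, z up
- nest_plain: liner of the free cell that has no slots; origin at the centre of that cell, on the crate's floor, axes as the crate's. It carries a 60 mm square cork pad, giving up to 4 mm under load, whose top lies somewhere from 2 to 26 mm above this origin (differs from run to run and cell to cell, not told: feel for it)
- nest_slots: liner of the free cell split by the partition; origin at that cell's centre on the crate's floor, axes as the crate's. Slot rails on its -y and +y walls, 6 mm proud (68 mm between them), 78 mm high; slot 12 mm wide with a stop 30 mm above the origin on which the partition rests. Its own 60 mm cork pad's top is 2 to 26 mm up (not told, not as the other: feel for it)
- partition: plywood board 8 mm thick (x), 77 mm wide (y), 95 mm tall (z), 45 g, standing loose in the slots of nest_slots; origin at the middle of its lower edge, z up along the board. Its upper edge stands about 46 mm above the crate's rim
- rack: slanted wooden bottle rack fixed to the bench, 190 mm wide (y), 135 mm high, two places at y = +-50 mm. Bottles lean on its board, tops 0.56 rad (32 degrees) from vertical towards its -x side (roughly the bench's middle, +y), feet on a ledge 50 mm above the bench, between cheeks reaching 50 mm up along the bottle. Origin: on the bench under the line of the bottles' foot centres
- bottle_tall: white plastic dye bottle, round, 56 mm diameter, 150 mm tall, black cap 32 mm diameter over its top 35 mm (grip here), shoulder from 93 to 115 mm; about 0.22 kg. Origin: centre of its foot; z along its axis to the cap
- bottle_short: the same bottle but 125 mm tall: cap 32 mm diameter over the top 35 mm, shoulder from 68 to 90 mm; about 0.22 kg. Origin: centre of its foot; z along its axis to the cap
- jar: glass jar with a steel lid, 62 mm diameter, 88 mm tall, standing in a cell of the crate; origin at the centre of its foot. Stays there
- tin: plain steel tin, 58 mm diameter, 96 mm tall, standing in a cell of the crate; origin at the centre of its foot. Stays there
- mallet: black mallet lying on the bench, head 68 mm diameter, 85 mm long, handle 125 mm; origin on the bench under the head's face. Bystander
- wax_tin: flat aluminium tin, 68 mm diameter, 26 mm high; origin at the centre of its underside. Bystander
- awl: awl lying on the bench, 150 mm long. Bystander
- brush: brush lying on the bench, 170 mm long. Bystander
- sanding_block: cork block 70 x 110 x 30 mm; origin at the centre of its underside. Bystander

How it is judged:
By the outcome, as a careful person would: the job done as asked, in the order asked, and still so for the second after the job is handed in, with the robot touching nothing.
It also fails if it takes over 72 s, if anything falls off the work surface, if the arm or the gripper's body presses on something with over 40 N, if the wrist force passes 120 N, or if a joint passes its speed limit or range.

### The arm

A 7-joint arm with a two-finger parallel gripper is mounted at the origin on the work surface. World frame = base frame: x ahead of the robot, y to its left, z up, the work surface at z = 0. Lengths are in mm, angles in degrees, forces in N, time in s.
With the tool pointing down it reaches from about 350 to 900 mm from the base axis. Payload 8.1 kg.
Tool frame: the origin (TCP) lies on the centre line of the jaws, within the pads' length; the fingertips stand 25 mm ahead of it and the grasp point (between the pads) lies 6 mm ahead of it; z points along the fingers, y is the line along which they close (so a half turn about z gives the same grasp; the last joint's range is limited). The gripper opens to 85 mm and grips with 20 to 120 N. Pads are 22 mm wide; open, the fingers measure 114 mm over their backs; the gripper's body (76 mm by 85 mm) begins 54 mm behind the grasp point. The pads swing forward as they close: fully open they stand 13 mm farther back than shut.
Start: joints at [58.637, 24.895, 1.432, 90.138, -0.665, 64.973, -4.303], TCP at [268.903, -564.209, 256.323] pointing down, gripper open.
Joint ranges: [-149.89, 149.89], [-25.12, 119.58], [-72.63, 75.52], [4.76, 147.25], [-75.54, 255.54], [6.69, 114.76], [-157.13, 157.13]. Speed limits (degrees/s): [127.2, 127.2, 172.46, 172.46, 180, 180, 180].

### API

Orientations are given as [roll, pitch, yaw] about the fixed x, y, z axes, in that order (R = Rz(yaw) Ry(pitch) Rx(roll)).
In Python, from cell import bot gives the robot as it stands. The module is installed in compiled form; this text tells all that it offers.
- The arm moves only by the tool jog_arm, never from a script. Its argument "moves" is text: rows parted by semicolons, each of 6 numbers parted by spaces: the shift along the tool's x, y, z each as a share of 50 mm, from -1 to 1, then the turn, a rotation vector about the tool's x, y, z each as a share of 4 degrees, from -1 to 1. In form: tx ty tz ax ay az; .... A call has 1 to 5 rows; each row shifts and turns the commanded pose from where the row before left it, along the tool's axes as they then stand; what a row does not reach is not made up. A row lasts 1/8 s, in which the tool goes at most 62.5 mm and 10.7 degrees, less where a joint would pass 70% of its speed; a pose out of reach is approached as far as the arm can. A call with a number of a shift or a turn outside -1 to 1 is refused whole. A call with a gripper value outside its range is refused whole. "fingers" is the opening, from -1 (shut) to 1 (fully open), set as the call begins (left out, the last holds). The fingers move at their own pace and stop on an object; "force" is the grip in N (left out, the last holds). Time passes only in rows, so rows that do not move let the fingers close. It gives the time, the measured TCP pose, the force, the opening and the grip force at its end, in the units of the state.
- bot.get_state(): the state, without advancing time (a new reading comes with each control period).
- bot.grab_frame(name): name is "scene" or "top" or "wrist"; returns (picture, depth): 480x640x3 uint8, red, green, blue; 480x640 float32, mm along the optical axis (not along the pixel's ray), 0 where there is no reading.
- bot.camera_model(name): a dict with "fovy" (degrees; the focal length in pixels is half the picture's height over the tangent of half this angle, whatever the lens; pixels are square), "cx", "cy" (the principal point, pixels), "eye" and "attitude" of the camera in the world; the wrist camera has in their place "tool_from_camera" (4x4, takes a point from camera to tool coordinates, whose origin is the TCP and whose axes are the flange's). Camera axes: x right, y down, z forward; pixel columns grow to the right and rows downward; lengths in mm; the calibration is good to about 2 mm. The wrist camera is an equidistant fisheye: a pixel r from the principal point sees the ray r / f radians off the axis. A picture is of the moment at which its call begins: read the wrist's pose just before it. camera_model takes no time and is no camera call.
- bot.hand_in(): hands the job in; it is judged then, once.
Trained networks look in the newest picture that a camera, given by its name, has taken for a name from the list of things; names that differ only in an ending like _2 or _b are one class to them, and where a whole thing is asked for, a point or a joint stands for the part that bears it (a point fixed in the world has none). Each returns a list of dicts, best first, with "confidence" (0 to 1); they miss things now and then, are a little off and sometimes report something else, mostly with a low value. They report only what shows in the picture. A call takes as long as a camera call.
- bot.search_frame(camera, query): "location" ([column, row] in pixels, amid what is visible of it).
- bot.spot_point(camera, query): "location" ([column, row] in pixels: a listed point, or the origin of a listed thing).
The state is a dict: "clock": time; "joints": joint angles; "joint_vel": joint speeds; "joint_torque": joint torques, N m; "tcp_pos": TCP position; "eef_rot": TCP orientation; "wrist_force": force on the tool from outside, world axes, zero at the start; "moment": the same for the moment, N m; "grip_width": finger opening in mm; "gripper_force": force on a finger pad.
Only numpy, scipy, OpenCV 4.12 (cv2) and the standard library are available. Lean on these libraries where they do the work, as an engineer would, in place of code of your own. Each camera call takes 0.05 s, during which the arm holds its last target. There are 200 camera calls.

## Working session

There is one attempt and no reset: what is moved stays moved. The work goes in short steps, Python scripts to look and compute and a tool call to move; the robot and the scene stay as the last step left them, time stands still between calls to the robot, and variables do not carry over. Pictures are saved under pics/ and viewed, at most 10 in all, crops included, and the job is handed in when it is done.

Besides the shell and the picture viewer there is one more tool, called as name(argument=value, ...), one argument or row to a line, values as JSON. jog_arm: Moves the arm, as the interface text tells. Its arguments: {"type":"object","properties":{"moves":{"type":"string"},"fingers":{"type":"number"},"force":{"type":"number"}},"required":["moves"]}

```bash
mkdir -p pics
cat > h.py <<'E'
import numpy as np,cv2
from cell import bot
from scipy.spatial.transform import Rotation as Ro
def snap(n):
    s=bot.get_state(); p,d=bot.grab_frame(n); return s,p,d
E
python3 - <<'E'
from h import *
print(bot.get_state())
for n in ("scene","top","wrist"):
    print(n,bot.camera_model(n))
for n in ("scene","top"):
    s,p,d=snap(n); np.savez(f'{n}.npz',p=p,d=d)
    cv2.imwrite(f'pics/{n}0.png',p[:,:,::-1])
for n in ("scene","top"):
    for q in "crate nest_plain nest_slots partition rack bottle_tall bottle_short jar tin".split():
        print(n,q,[(np.round(r['location']),round(r['confidence'],2)) for r in bot.spot_point(n,q)[:2]])
E
```

```text
{'clock': 0.0, 'joints': array([58.63617815, 24.93885274,  1.43070968, 90.19053828, -0.66493869,
       64.97395101, -4.30246592]), 'joint_vel': array([ 0.06366362,  0.08099271,  0.00271124, -0.04439179,  0.07322856,
        0.03498951, -0.01340019]), 'joint_torque': array([ 6.61833437e-04, -6.70462990e+01,  1.02497980e+00, -3.16204298e+01,
        1.54451339e-02,  1.26111068e-02,  1.65484897e-05]), 'tcp_pos': array([ 268.6694969 , -563.77036024,  255.490185  ]), 'eef_rot': array([-1.79905332e+02,  8.29234845e-03,  2.54817075e+01]), 'wrist_force': array([0.67025603, 1.09692279, 0.23678895]), 'moment': array([ 0.0060989 , -0.01774386,  0.01436626]), 'gripper_force': 0.0, 'grip_width': 85.32756485518222}
scene {'fovy': 47.98069270487877, 'cx': 323.13608989058076, 'cy': 245.48216254736414, 'eye': array([1278.237078  , -537.31331312,  874.22181255]), 'attitude': array([-133.19713463,    0.23658629,   55.28954587])}
top {'fovy': 56.849738647517114, 'cx': 327.52302773411, 'cy': 236.7886898913569, 'eye': array([402.75023783, -28.9493194 , 949.95049317]), 'attitude': array([-170.55602691,   
[... 730 characters left out ...]
28., 268.]), 0.6)]
scene bottle_short [(array([267., 290.]), 0.76)]
scene jar [(array([422., 232.]), 0.75), (array([416., 187.]), 0.73)]
scene tin [(array([394., 214.]), 0.77), (array([252., 295.]), 0.39)]
top crate [(array([196., 238.]), 0.56)]
top nest_plain [(array([174., 223.]), 0.66), (array([217., 248.]), 0.59)]
top nest_slots [(array([178., 266.]), 0.9)]
top partition [(array([176., 258.]), 0.87), (array([213., 219.]), 0.2)]
top rack [(array([417., 240.]), 0.6), (array([178., 263.]), 0.57)]
top bottle_tall [(array([428., 260.]), 0.85)]
top bottle_short [(array([411., 212.]), 0.69)]
top jar [(array([214., 218.]), 0.94)]
top tin [(array([220., 251.]), 0.71), (array([175., 226.]), 0.55)]
```

View pics/top0.png

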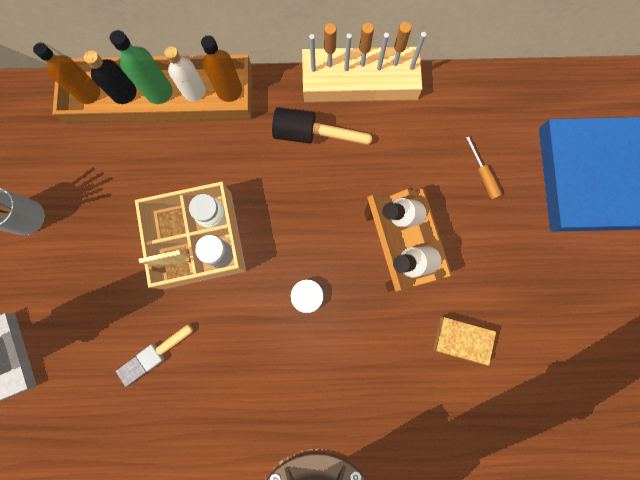

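View pics/scene0.png

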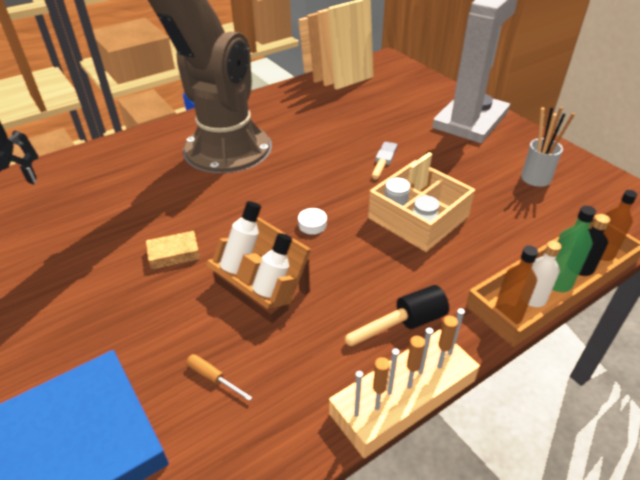

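The top view shows the crate around (195,236), with the slotted cell holding the partition at (163,258), the plain free cell at (171,222), and the jar and tin on the right. The rack is around (410,240), with the short bottle's cap at (392,212) and the tall one's at (403,263). I'll use depth for the metric positions.

```bash
cat >> h.py <<'E'
def cloud(n,d):
    c=bot.camera_model(n); f=240/np.tan(np.radians(c['fovy']/2))
    v,u=np.mgrid[:480,:640]
    P=np.stack([(u-c['cx'])*d/f,(v-c['cy'])*d/f,d],-1)
    R=Ro.from_euler('xyz',c['attitude'],degrees=True).as_matrix()
    W=P@R.T+c['eye']; W[d<=0]=np.nan; return W
def proj(n,X):
    c=bot.camera_model(n); f=240/np.tan(np.radians(c['fovy']/2))
    R=Ro.from_euler('xyz',c['attitude'],degrees=True).as_matrix()
    p=(np.atleast_2d(X)-c['eye'])@R; return p[:,:2]/p[:,2:]*f+[c['cx'],c['cy']]
E
python3 - <<'E'
from h import *
for n in ("top","scene"):
    z=np.load(n+'.npz'); W=cloud(n,z['d']); np.save(n+'_W.npy',W)
    print(n)
    B=W.reshape(-1,3); b=B[(abs(B[:,2])<15)]; print('bench z',np.median(b[:,2]))
W=np.load('top_W.npy'); S=np.load('scene_W.npy')
print('crate c',W[236,195],'corners',W[200,138],W[186,224],W[271,242],W[284,150])
for n,W in (('top',W),('scene',S)):
    c0=np.load('top_W.npy')[236,195]
    B=W.reshape(-1,3); B=B[~np.isnan(B[:,0])]
    near=(abs(B[:,0]-c0[0])<150)&(abs(B[:,1]-c0[1])<150)
    r=B[near&(abs(B[:,2]-85)<5)]
    print(n,'rim',len(r),cv2.minAreaRect(r[:,:2].astype(np.float32)))
    pt=B[near&(B[:,2]>108)&(B[:,2]<160)]
    print('part',len(pt),cv2.minAreaRect(pt[:,:2].astype(np.float32)),np.percentile(pt[:,2],[50,95,100]))
    t=pt[pt[:,2]>124]; 
    if len(t): print(' partTop',len(t),t.mean(0),cv2.minAreaRect(t[:,:2].astype(np.float32)))
W=np.load('top_W.npy')
for nm,(u,v) in dict(short=(405,212),tall=(418,262),capS=(392,212),capT=(403,264)).items(): print(nm,W[v,u],S[tuple(np.round(proj('scene',W[v,u])[0]).astype(int)[::-1])])
for nm,(u,v) in dict(rack0=(372,197),rack1=(399,287),rack2=(425,192),rack3=(447,272)).items(): print(nm,W[v,u])
E
```

```text
top
bench z -0.1321470044176749
scene
bench z 0.06517635870147842
crate c [560.64362728 235.39874622  49.41051026] corners [630.08339249 340.24490994  85.72622538] [659.44883848 172.45540334  70.34409254] [490.14972028 146.32877652   6.67979095] [462.26470053 311.11920407  81.67258833]
top rim 1369 ((561.71337890625, 244.0860595703125), (179.16497802734375, 179.14169311523438), 11.068108558654785)
part 276 ((510.9345397949219, 276.9733581542969), (8.57668685913086, 76.95698547363281), 11.231490135192871) [129.5599799  132.17976795 133.54090911]
 partTop 208 [510.69627246 276.45080125 129.84655097] ((510.931640625, 277.2495422363281), (8.567675590515137, 76.41236114501953), 11.321016311645508)
scene rim 959 ((561.60693359375, 245.1304931640625), (181.98101806640625, 184.97317504882812), 11.08358097076416)
part 208 ((512.6597900390625, 277.0929260253906), (10.976032257080078, 80.24517822265625), 11.45138931274414) [124.1342397  132.93026318 134.13736162]
 partTop 105 [513.66211954 275.15861782 129.58150184] ((512.6763916015625, 277.0111083984375), (10.976032257080078, 80.07820129394531), 11.45138931274414)
short [ 583.25998708 -184.38268864  128.89248514] [ 584.42788484 -184.13331599  129.77665006]
tall [ 485.36218014 -198.99301776  149.98915318] [ 481.20827584 -198.15987122  147.90021979]
capS [ 577.51850469 -155.14586466  157.60413366] [ 579.28887348 -155.72492594  159.48240368]
capT [ 479.36927761 -166.1645932   180.37437475] [ 478.02059441 -164.79415066  178.05848654]
rack0 [ 613.21229826 -122.65059755  131.96728669]
rack1 [ 442.14589792 -165.65520762  129.2166158 ]
rack2 [ 6.55694966e+02 -2.55422035e+02  1.91401640e-01]
rack3 [ 472.3254543  -272.7381531    69.22190242]
```

Run:
```python
from h import *
from scipy.optimize import least_squares
P=[];C=[]
for n in ("top","scene"):
    W=np.load(n+'_W.npy').reshape(-1,3);p=np.load(n+'.npz')['p'].reshape(-1,3).astype(float)
    m=~np.isnan(W[:,0]); P.append(W[m]);C.append(p[m])
Pt,Ct=P[0],C[0]
P=np.vstack(P);C=np.vstack(C)
gray=(C.max(1)-C.min(1))<40+0*C.max(1)
ok=gray&((C.min(1)>110)|(C.max(1)<70))
def fit(cap,body,H,nm):
    cap=np.array(cap);body=np.array(body)
    near=ok&(np.linalg.norm(P-body,axis=1)<110)&(P[:,2]>55)
    # only points close to the nominal axis
    yaw0=np.radians(-76)
    def ax(y,t): return np.array([-np.sin(t)*np.cos(y),-np.sin(t)*np.sin(y),np.cos(t)])
    a0=ax(yaw0,.56); foot0=cap-a0*(H-15); foot0[2]=50+28*np.sin(.56)
    prof=lambda s: np.interp(s,[0,H-57,H-35,H-34.9,H],[28,28,16,16,16])
    def dist(q,X):
        a=ax(q[3],q[4]); d=X-q[:3]; s=d@a; r=np.linalg.norm(d-s[:,None]*a,axis=1); 
        side=r-prof(s); top=s-H
        return np.where((r<15)&(s>H-12),top,side),s
    q=np.r_[foot0,yaw0,.56]
    for tol in (25,12,8):
        e,s=dist(q,P); m=near&(abs(e)<tol)&(s>5)&(s<H+10)
        X=P[m]
        f=least_squares(lambda q:np.r_[dist(q,X)[0],(q[4]-.56)*2000],q,loss='soft_l1',f_scale=1.5); q=f.x
    a=ax(q[3],q[4]); print(nm,m.sum(),'foot',q[:3].round(1),'yaw',np.degrees(q[3]).round(1),'tilt',q[4].round(3),'rms',np.median(abs(dist(q,X)[0])).round(2),'captop',(q[:3]+H*a).round(1))
fit((478.5,-165,175),(483,-198.5,149),150,'tall')
fit((578.5,-155,155),(584,-184,129),125,'short')
# rack board rough yaw: orange top edge points
W=np.load('top_W.npy');
B=P[(P[:,2]>128)&(P[:,2]<137)&(C[:,0]>C[:,2]+50)&(P[:,1]<-90)&(P[:,1]>-300)&(P[:,0]>400)&(P[:,0]<660)]
print('rack edge',len(B),cv2.minAreaRect(B[:,:2].astype(np.float32)))
for nm,(u,v) in dict(wax=(307,296),malletL=(278,120),malletHandleEnd=(370,139),brush=(190,330),free=(310,215)).items(): print(nm,W[v,u].round())
```

```text
tall 2178 foot [ 500.4 -240.1   48.9] yaw -76.1 tilt 0.559 rms 0.77 captop [ 481.3 -162.8  176. ]
short 1972 foot [ 597.2 -215.4   49. ] yaw -76.5 tilt 0.559 rms 0.87 captop [ 581.7 -151.   155. ]
rack edge 666 ((533.5931396484375, -161.02359008789062), (188.1522979736328, 53.21247482299805), 14.134175300598145)
wax [433.   8.  26.]
malletL [802.  61.  66.]
malletHandleEnd [ 771. -136.   26.]
brush [370. 252.  12.]
free [610.  -0.  -1.]
```

jog_arm(
  moves="0 0 -1 0 0 0; 0 0 -1 0 0 0",
  fingers=0,
  force=40,
)

```text
clock: 1.25
tcp_pos: [268.7, -563.9, 357.2]
eef_rot: [-179.9, 0.0, 25.5]
wrist_force: [0.8, -0.8, 0.4]
grip_width: 51.8
gripper_force: 0.0
```

```bash
cat >> h.py <<'E'
def rows(pos,rot,N,start=None):
    """rot: Rotation target; print rows tool-frame straight line + slerp"""
    s=bot.get_state()
    if start is None: start=(s['tcp_pos'],Ro.from_euler('xyz',s['eef_rot'],degrees=True))
    p,R=np.array(start[0],float),start[1]; p0=p.copy();R0=R
    rv=(R0.inv()*rot).as_rotvec(); out=[]
    for i in range(1,N+1):
        pt=p0+(np.array(pos)-p0)*i/N; Rt=R0*Ro.from_rotvec(rv*i/N)
        t=R.inv().apply(pt-p)/50; a=(R.inv()*Rt).as_rotvec(degrees=True)/4
        r=np.round(np.r_[t,a],2)+0.; out.append(r)
        p=p+R.apply(r[:3]*50); R=R*Ro.from_rotvec(r[3:]*4,degrees=True)
    for i in range(0,N,5): print('; '.join(' '.join(f'{x:g}' for x in r) for r in out[i:i+5]))
    print('max',np.abs(out).max(),'end',p.round(1),R.as_euler('xyz',degrees=True).round(1))
    return p,R
def down(yaw): return Ro.from_euler('xyz',[180,0,yaw],degrees=True)
E
python3 - <<'E'
from h import *
rows([511.5,277,260],down(101.1),22)
E
```

```text
0.53 -0.6 0.09 0 0 -0.86; 0.56 -0.56 0.09 0 0 -0.86; 0.6 -0.52 0.09 0 0 -0.86; 0.62 -0.5 0.09 0 0 -0.86; 0.66 -0.45 0.09 0 0 -0.86
0.68 -0.41 0.08 0 0 -0.86; 0.7 -0.37 0.09 0 0 -0.86; 0.73 -0.33 0.09 0 -0.01 -0.85; 0.74 -0.28 0.09 -0.01 0 -0.86; 0.76 -0.24 0.09 0 0 -0.86
0.77 -0.2 0.09 0 0 -0.86; 0.78 -0.14 0.09 0 0 -0.86; 0.79 -0.1 0.08 0 0 -0.86; 0.8 -0.05 0.09 0 0 -0.86; 0.79 -0.01 0.09 0 0 -0.86
0.8 0.05 0.09 0 0 -0.86; 0.79 0.09 0.09 0 0 -0.86; 0.78 0.14 0.09 0 0 -0.86; 0.77 0.18 0.08 0 0 -0.86; 0.77 0.23 0.09 -0.01 0 -0.86
0.74 0.28 0.09 0 0 -0.86; 0.73 0.32 0.09 0 0 -0.86
max 0.86 end [511.5 277.  260. ] [180.   -0.  101.1]
```

jog_arm(
  moves="0.53 -0.6 0.09 0 0 -0.86; 0.56 -0.56 0.09 0 0 -0.86; 0.6 -0.52 0.09 0 0 -0.86; 0.62 -0.5 0.09 0 0 -0.86; 0.66 -0.45 0.09 0 0 -0.86",
)

```text
clock: 1.88
tcp_pos: [324.4, -371.7, 333.8]
eef_rot: [180.0, 0.0, 42.8]
wrist_force: [0.9, -0.0, 0.7]
grip_width: 42.8
gripper_force: 0.0
```

jog_arm(
  moves="0.68 -0.41 0.08 0 0 -0.86; 0.7 -0.37 0.09 0 0 -0.86; 0.73 -0.33 0.09 0 0 -0.86; 0.74 -0.28 0.09 0 0 -0.86; 0.76 -0.24 0.09 0 0 -0.86",
)

```text
clock: 2.5
tcp_pos: [379.6, -180.8, 311.9]
eef_rot: [180.0, 0.0, 60.0]
wrist_force: [0.3, 0.1, 0.4]
grip_width: 42.7
gripper_force: 0.0
```

jog_arm(
  moves="0.77 -0.2 0.09 0 0 -0.86; 0.78 -0.14 0.09 0 0 -0.86; 0.79 -0.1 0.08 0 0 -0.86; 0.8 -0.05 0.09 0 0 -0.86; 0.79 0 0.09 0 0 -0.86",
)

```text
clock: 3.12
tcp_pos: [435.0, 10.2, 290.0]
eef_rot: [180.0, 0.0, 77.2]
wrist_force: [0.3, -0.5, 0.6]
grip_width: 42.9
gripper_force: 0.0
```

jog_arm(
  moves="0.8 0.05 0.09 0 0 -0.86; 0.79 0.09 0.09 0 0 -0.86; 0.78 0.14 0.09 0 0 -0.86; 0.77 0.18 0.08 0 0 -0.86; 0.77 0.23 0.09 0 0 -0.86",
)

```text
clock: 3.75
tcp_pos: [490.1, 201.4, 267.8]
eef_rot: [180.0, 0.0, 94.4]
wrist_force: [0.7, 0.2, -0.5]
grip_width: 43.2
gripper_force: 0.0
```

jog_arm(
  moves="0.74 0.28 0.09 0 0 -0.86; 0.73 0.32 0.09 0 0 -0.86; 0 0 0 0 0 0",
)

```text
clock: 4.12
tcp_pos: [511.3, 279.7, 258.2]
eef_rot: [-180.0, -0.1, 101.4]
wrist_force: [-0.5, 0.5, -0.3]
grip_width: 42.7
gripper_force: 0.0
```

Run:
```python
from h import *
s,p,d=snap('wrist'); cv2.imwrite('pics/w1.png',p[:,:,::-1]); print(s['tcp_pos'],s['eef_rot'],s['joints'])
# fisheye cloud
c=bot.camera_model('wrist'); f=240/np.tan(np.radians(c['fovy']/2)); v,u=np.mgrid[:480,:640]
x=(u-c['cx'])/f;y=(v-c['cy'])/f; th=np.hypot(x,y); k=np.tan(th)/np.maximum(th,1e-9)
Pc=np.stack([x*k*d,y*k*d,d],-1); T=c['tool_from_camera']
Pt=Pc@T[:3,:3].T+T[:3,3]; R=Ro.from_euler('xyz',s['eef_rot'],degrees=True)
W=(R.apply(Pt.reshape(-1,3))+s['tcp_pos']); W=W[d.ravel()>0]
t=W[(W[:,2]>124)&(W[:,2]<140)&(np.hypot(W[:,0]-511,W[:,1]-277)<60)]
print(len(t),t[:,2].mean(),cv2.minAreaRect(t[:,:2].astype(np.float32)))
t=W[(abs(W[:,2]-85)<4)&(np.hypot(W[:,0]-561,W[:,1]-244)<135)]
print(len(t),cv2.minAreaRect(t[:,:2].astype(np.float32)))
for n,c0 in (('slots',(511.2,278.4)),('plain',(595.6,295))):
    t=W[(np.hypot(W[:,0]-c0[0],W[:,1]-c0[1])<26)&(W[:,2]<60)]; print(n,len(t),np.percentile(t[:,2],[5,25,50,75]) if len(t) else '')
```

```text
[511.34257919 279.73354857 258.23311009] [-1.79953630e+02 -1.18083231e-01  1.01406110e+02] [ -6.7347253   25.90622336 -38.68483739  93.653077    17.18238682
  66.53150234 -38.10622916]
1322 130.56864620215234 ((509.78521728515625, 280.2435302734375), (8.369993209838867, 76.79341888427734), 11.079049110412598)
5466 ((560.24755859375, 245.8997802734375), (178.927001953125, 179.7473907470703), 11.132044792175293)
slots 1469 [14.71264047 15.4578336  15.93129229 16.42222188]
plain 1910 [7.13236287 7.87052679 8.42727312 8.91416143]
```

jog_arm(
  moves="0 -0.02 0.95 0 0 -0.08; 0 0 0.9 0 0 0; 0 0 0.6 0 0 0; 0 0 0.33 0 0 0; 0 0 0 0 0 0",
)

```text
clock: 4.8
tcp_pos: [510.7, 275.4, 119.4]
eef_rot: [-179.9, 0.1, 101.4]
wrist_force: [-0.5, -0.8, -0.1]
grip_width: 42.3
gripper_force: 0.0
```

jog_arm(
  moves="0 0 0 0 0 0; 0 0 0 0 0 0; 0 0 0 0 0 0; 0 0 0 0 0 0; 0 0 0 0 0 0",
  fingers=-1,
  force=40,
)

```text
clock: 5.42
tcp_pos: [511.7, 276.9, 121.1]
eef_rot: [179.9, -0.0, 101.5]
wrist_force: [0.2, -0.2, 6.4]
grip_width: 7.5
gripper_force: 42.2
```

jog_arm(
  moves="0 0 -0.3 0 0 0; 0 0 -0.4 0 0 0; 0 0 -0.4 0 0 0; 0 0 -0.4 0 0 0; 0 0 -0.6 0 0 0",
)

```text
clock: 6.05
tcp_pos: [510.3, 276.2, 225.9]
eef_rot: [-179.9, 0.0, 101.5]
wrist_force: [0.6, 0.6, -0.6]
grip_width: 7.7
gripper_force: 41.0
```

Run:
```python
from h import *
s=bot.get_state(); print(s['tcp_pos'],s['eef_rot'],s['wrist_force'],s['grip_width'])
```

```text
[510.31592402 276.17153202 225.86042463] [-1.79939771e+02  1.51962448e-02  1.01496253e+02] [ 0.59457385  0.55845528 -0.5977864 ] 7.6668332267041555
```

Run:
```python
from h import *
R=down(92)*Ro.from_rotvec([-60,0,0],degrees=True)
print(R.apply([0,0,1]))
p,q=rows([544,15,210],R,16)
rows([544,15,56],R,5,(p,q))
```

```text
[ 0.86549784  0.03022385 -0.5       ]
-0.33 -0.02 0.02 -0.94 -0.08 0.13; -0.33 -0.03 0.02 -0.93 -0.08 0.14; -0.33 -0.02 0.02 -0.94 -0.07 0.13; -0.32 -0.01 0.02 -0.93 -0.08 0.14; -0.33 -0.02 0.02 -0.94 -0.08 0.13
-0.33 -0.02 0.03 -0.94 -0.08 0.14; -0.33 -0.01 0.02 -0.93 -0.07 0.13; -0.33 -0.01 0.02 -0.94 -0.08 0.14; -0.33 -0.01 0.03 -0.94 -0.08 0.13; -0.33 -0.01 0.03 -0.93 -0.08 0.14
-0.32 -0.01 0.02 -0.94 -0.07 0.13; -0.33 -0.01 0.03 -0.93 -0.08 0.14; -0.33 0 0.03 -0.94 -0.08 0.13; -0.33 -0.01 0.03 -0.94 -0.07 0.14; -0.33 0 0.04 -0.93 -0.08 0.13
-0.32 0 0.03 -0.94 -0.08 0.14
max 0.94 end [544.   15.3 210.2] [120.  -0.  92.]
0 -0.53 0.31 0 0 0; 0 -0.54 0.31 0 0 0; 0 -0.53 0.3 0 0 0; 0 -0.54 0.31 0 0 0; -0.01 -0.53 0.31 0 0 0
max 0.54 end [544.   14.8  56.1] [120.  -0.  92.]
```

jog_arm(
  moves="-0.33 -0.02 0.02 -0.94 -0.08 0.13; -0.33 -0.02 0.02 -0.93 -0.08 0.14; -0.33 -0.02 0.02 -0.94 -0.07 0.13; -0.33 -0.02 0.02 -0.93 -0.08 0.14; -0.33 -0.02 0.02 -0.94 -0.08 0.13",
)

```text
clock: 6.68
tcp_pos: [521.5, 194.0, 221.0]
eef_rot: [161.1, 1.1, 98.6]
wrist_force: [-0.1, -0.5, -0.4]
grip_width: 7.6
gripper_force: 41.0
```

jog_arm(
  moves="-0.33 -0.02 0.03 -0.94 -0.08 0.14; -0.33 -0.01 0.02 -0.93 -0.07 0.13; -0.33 -0.01 0.02 -0.94 -0.08 0.14; -0.33 -0.01 0.03 -0.94 -0.08 0.13; -0.33 -0.01 0.03 -0.93 -0.08 0.14",
)

```text
clock: 7.3
tcp_pos: [532.8, 114.8, 216.3]
eef_rot: [143.1, 1.4, 95.4]
wrist_force: [0.3, -0.6, 0.3]
grip_width: 7.3
gripper_force: 41.0
```

jog_arm(
  moves="-0.33 -0.01 0.02 -0.94 -0.07 0.13; -0.33 -0.01 0.03 -0.93 -0.08 0.14; -0.33 0 0.03 -0.94 -0.08 0.13; -0.33 0 0.03 -0.94 -0.07 0.14; -0.33 0 0.03 -0.93 -0.08 0.13",
)

```text
clock: 7.92
tcp_pos: [543.5, 41.5, 214.0]
eef_rot: [127.0, 1.3, 92.5]
wrist_force: [-0.8, -0.4, -0.7]
grip_width: 7.5
gripper_force: 41.0
```

jog_arm(
  moves="-0.33 0 0.03 -0.94 -0.08 0.14; 0 0 0 0 0 0",
)

```text
clock: 8.18
tcp_pos: [544.0, 25.9, 210.0]
eef_rot: [124.6, 1.3, 91.8]
wrist_force: [-0.1, -0.5, -1.1]
grip_width: 7.4
gripper_force: 41.0
```

jog_arm(
  moves="0 0 0 -0.9 0 0; 0 -0.6 0.35 -0.2 0 0; 0 -0.8 0.47 0 0 0; 0 -0.7 0.4 0 0 0; 0 -0.3 0.17 0 0 0",
)

```text
clock: 8.8
tcp_pos: [583.2, 29.9, 81.6]
eef_rot: [121.9, 1.2, 92.1]
wrist_force: [-0.1, -0.0, -1.0]
grip_width: 7.3
gripper_force: 41.0
```

jog_arm(
  moves="0 -0.06 0.03 0 0 0; 0 0 0 0 0 0",
)

```text
clock: 9.05
tcp_pos: [582.6, 29.3, 81.2]
eef_rot: [121.8, 1.1, 92.1]
wrist_force: [0.6, 0.0, -0.0]
grip_width: 7.8
gripper_force: 41.1
```

Run:
```python
from h import *
s=bot.get_state(); print(s['joints'])
R=down(92)*Ro.from_rotvec([-60,0,0],degrees=True)
rows([575,29,52],R,4)
```

```text
[  10.85614137   46.63014574  -33.18504098  147.16896284  157.2750757
   73.5938205  -157.07278194]
0 -0.14 0.04 -0.11 0.03 0.06; 0 -0.15 0.05 -0.11 0.03 0.06; 0.01 -0.14 0.04 -0.11 0.03 0.07; 0 -0.15 0.04 -0.11 0.03 0.06
max 0.15 end [574.9  29.2  52. ] [120.   0.  92.]
```

Run:
```python
from h import *
R=down(92)*Ro.from_rotvec([-60,0,0],degrees=True)
rows([630,29,56],R,5)
```

```text
-0.01 0.01 0.21 -0.09 0.02 0.05; 0 0.02 0.22 -0.09 0.03 0.05; -0.01 0.01 0.21 -0.09 0.02 0.05; -0.01 0.01 0.22 -0.08 0.03 0.05; 0 0.01 0.21 -0.09 0.02 0.05
max 0.22 end [630.   29.2  56.2] [120.   0.  92.]
```

jog_arm(
  moves="0 0.01 0.21 0 0 0; 0 0.01 0.22 0 0 0; 0 0.01 0.21 0 0 0; 0 0.01 0.22 0 0 0; 0 0 0 0 0 0",
)

```text
clock: 9.68
tcp_pos: [620.4, 29.1, 59.3]
eef_rot: [121.8, 1.0, 92.0]
wrist_force: [0.6, -0.0, -0.5]
grip_width: 7.5
gripper_force: 41.1
```

Run:
```python
from h import *
s=bot.get_state(); print(s['joints'],s['tcp_pos'],s['eef_rot'],s['wrist_force'])
R=down(92)*Ro.from_rotvec([-60,0,0],degrees=True)
rows([630,29,50],R,5)
```

```text
[  11.61949477   49.42837303  -31.7212935   141.89840675  159.43300185
   70.78768116 -155.49759869] [620.4324322   29.08410366  59.28386293] [121.79573593   1.01618085  91.95394446] [ 0.62658138 -0.03359717 -0.47804523]
0 -0.01 0.05 -0.09 0.03 0.04; 0 -0.01 0.05 -0.09 0.03 0.04; 0 -0.02 0.06 -0.09 0.02 0.05; 0 -0.01 0.05 -0.09 0.03 0.04; -0.01 -0.01 0.05 -0.09 0.03 0.04
max 0.09 end [630.   28.8  50. ] [120.   0.  92.]
```

jog_arm(
  moves="0 0 0.06 -0.2 0.02 0.04; 0 -0.02 0.05 -0.2 0.02 0.04; 0 -0.03 0.05 0 0.02 0.04; 0 -0.04 0.03 0 0.02 0.04; 0 0 0 0 0 0",
)

```text
clock: 10.3
tcp_pos: [625.5, 29.4, 50.6]
eef_rot: [120.2, 0.3, 91.9]
wrist_force: [-0.1, -0.0, -1.2]
grip_width: 7.4
gripper_force: 41.1
```

jog_arm(
  moves="0 -0.03 0.02 0 0 0; 0 -0.01 0.01 0 0 0",
)

```text
clock: 10.55
tcp_pos: [625.9, 29.5, 48.4]
eef_rot: [120.2, 0.3, 92.0]
wrist_force: [-0.2, -0.7, 0.0]
grip_width: 7.5
gripper_force: 41.1
```

jog_arm(
  moves="0 -0.04 0.02 0 0 0; 0 -0.02 0.01 0 0 0; 0 0 0 0 0 0",
)

```text
clock: 10.92
tcp_pos: [625.9, 29.4, 45.9]
eef_rot: [120.1, 0.3, 92.0]
wrist_force: [-4.4, -1.9, 6.4]
grip_width: 7.3
gripper_force: 42.2
```

jog_arm(
  moves="0 0 0 0 0 0; 0 0 0 0 0 0; 0 0 0 0 0 0",
  fingers=-0.55,
)

```text
clock: 11.3
tcp_pos: [625.6, 29.4, 44.9]
eef_rot: [120.2, 0.3, 92.0]
wrist_force: [-0.1, 0.1, 0.1]
grip_width: 19.6
gripper_force: 0.1
```

jog_arm(
  moves="0 0 -0.4 0 0 0; 0 0 -0.6 0 0 0; 0 0 -0.6 0 0 0; 0 0.3 -0.4 0 0 0; 0 0.6 0 0 0 0",
)

```text
clock: 11.92
tcp_pos: [582.2, 38.1, 101.3]
eef_rot: [122.5, 0.1, 92.7]
wrist_force: [1.4, -0.2, 1.3]
grip_width: 19.6
gripper_force: 0.0
```

Run:
```python
from h import *
s,p,d=snap('top'); cv2.imwrite('pics/t2.png',p[:,:,::-1]); W=cloud('top',d)
B=W.reshape(-1,3); c=p.reshape(-1,3).astype(int)
m=(B[:,0]>560)&(B[:,0]<740)&(abs(B[:,1]-30)<80)&(B[:,2]>3.5)&(B[:,2]<60)
print(m.sum(),np.percentile(B[m,2],[5,50,95]),cv2.minAreaRect(B[m][:,:2].astype(np.float32)))
print(s['joints'],s['tcp_pos'],s['eef_rot'])
```

```text
1337 [ 4.28897002  7.74305185 10.57579753] ((650.4180297851562, 29.906452178955078), (154.42738342285156, 178.7677001953125), 88.49076080322266)
[  35.32031461   62.77944845  -71.62378287  145.09872156  144.25883765
   81.99325682 -123.36571237] [582.19763699  38.07506074 101.26437648] [1.22491859e+02 9.38592556e-02 9.27017814e+01]
```

View pics/t2.png

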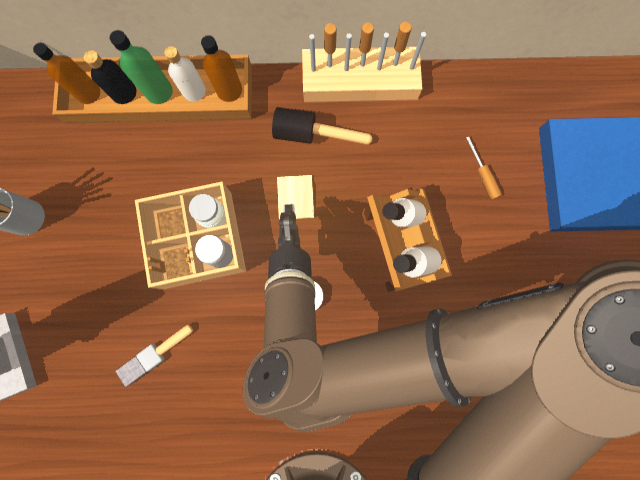

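The board lies flat at around (295,198), clear of the mallet and wax tin. Next I'll raise the hand and bring it upright.

Run:
```python
from h import *
s=bot.get_state();R=Ro.from_euler('xyz',s['eef_rot'],degrees=True)
p,q=rows([560,38,250],R,5)
rows([520,0,320],down(98),15,(p,q))
```

```text
0 0.42 -0.38 0 0 0; -0.01 0.42 -0.39 0 0 0; 0 0.42 -0.38 0 0 0; 0 0.41 -0.39 0 0 0; -0.01 0.42 -0.38 0 0 0
max 0.42 end [559.9  37.9 249.8] [121.6   0.2  92.7]
-0.05 0.05 -0.1 0.97 0.05 -0.08; -0.05 0.04 -0.1 0.97 0.04 -0.08; -0.04 0.04 -0.1 0.98 0.05 -0.08; -0.05 0.03 -0.1 0.97 0.05 -0.07; -0.05 0.02 -0.11 0.97 0.05 -0.08
-0.05 0.02 -0.11 0.97 0.04 -0.08; -0.04 0 -0.11 0.98 0.05 -0.08; -0.05 0 -0.11 0.97 0.05 -0.08; -0.05 -0.01 -0.11 0.97 0.04 -0.08; -0.04 -0.01 -0.1 0.97 0.05 -0.08
-0.05 -0.03 -0.11 0.98 0.05 -0.08; -0.04 -0.03 -0.11 0.97 0.05 -0.07; -0.05 -0.04 -0.1 0.97 0.04 -0.08; -0.04 -0.05 -0.1 0.97 0.05 -0.08; -0.04 -0.05 -0.1 0.98 0.05 -0.08
max 0.98 end [5.199e+02 2.000e-01 3.201e+02] [-180.   -0.   98.]
```

jog_arm(
  moves="0 0.42 -0.38 0 0 0; 0 0.42 -0.38 0 0 0; 0 0.42 -0.38 0 0 0; 0 0.42 -0.38 0 0 0; 0 0.42 -0.38 0 0 0",
)

```text
clock: 12.6
tcp_pos: [559.1, 40.4, 252.5]
eef_rot: [121.2, 0.8, 93.0]
wrist_force: [0.3, 0.5, 0.5]
grip_width: 19.1
gripper_force: 0.0
```

jog_arm(
  moves="-0.05 0.05 -0.1 0.97 0.05 -0.08; -0.05 0.04 -0.1 0.97 0.05 -0.08; -0.05 0.04 -0.1 0.97 0.05 -0.08; -0.05 0.03 -0.1 0.97 0.05 -0.08; -0.05 0.02 -0.1 0.97 0.05 -0.08",
)

```text
clock: 13.22
tcp_pos: [546.0, 23.0, 266.2]
eef_rot: [138.0, 2.2, 93.8]
wrist_force: [-0.7, -1.0, 0.6]
grip_width: 19.7
gripper_force: 0.0
```

jog_arm(
  moves="-0.05 0.02 -0.1 0.97 0.05 -0.08; -0.05 0 -0.1 0.97 0.05 -0.08; -0.05 0 -0.1 0.97 0.05 -0.08; -0.05 0 -0.1 0.97 0.05 -0.08; -0.05 0 -0.1 0.97 0.05 -0.08",
  fingers=0.2,
)

```text
clock: 13.85
tcp_pos: [535.4, 7.7, 284.0]
eef_rot: [155.0, 2.8, 94.9]
wrist_force: [1.0, -0.3, -0.6]
grip_width: 51.3
gripper_force: 0.0
```

Run:
```python
from h import *
s=bot.get_state(); print(s['joints'],s['tcp_pos'],s['eef_rot'])
```

```text
[ 51.55996864  13.00298005 -68.35977063 116.79964365  31.18385291
  37.22534677 -29.76737602] [535.37618204   7.72256425 283.98909033] [154.97317838   2.78921039  94.89664914]
```

```bash
cat >> h.py <<'E'
AX=np.array([-0.1267,0.516,0.8472]); AX/=np.linalg.norm(AX)
yy=np.array([.9711,.2385,0]); zz=-AX; yy=yy-zz*(yy@zz); yy/=np.linalg.norm(yy)
RB=Ro.from_matrix(np.stack([np.cross(yy,zz),yy,zz],1))
def wcloud():
    s,p,d=snap('wrist')
    c=bot.camera_model('wrist'); f=240/np.tan(np.radians(c['fovy']/2)); v,u=np.mgrid[:480,:640]
    x=(u-c['cx'])/f;y=(v-c['cy'])/f; th=np.hypot(x,y); k=np.tan(th)/np.maximum(th,1e-9)
    Pc=np.stack([x*k*d,y*k*d,d],-1); T=c['tool_from_camera']
    Pt=(Pc@T[:3,:3].T+T[:3,3]).reshape(-1,3); R=Ro.from_euler('xyz',s['eef_rot'],degrees=True)
    m=d.ravel()>0
    return s,p,R.apply(Pt)[m]+s['tcp_pos'],p.reshape(-1,3)[m].astype(float)
E
python3 - <<'E'
from h import *
print(RB.as_euler('xyz',degrees=True))
rows(np.array([481.3,-162.8,176])+80*AX,RB,13)
E
```

```text
[-179.9984169    32.09417191  103.7986068 ]
-0.19 -0.13 0.02 0.42 -0.52 -0.28; -0.18 -0.14 0.02 0.42 -0.51 -0.29; -0.18 -0.14 0.04 0.41 -0.52 -0.28; -0.17 -0.15 0.05 0.42 -0.52 -0.29; -0.17 -0.14 0.05 0.42 -0.51 -0.28
-0.17 -0.15 0.07 0.42 -0.52 -0.29; -0.16 -0.14 0.08 0.42 -0.52 -0.28; -0.15 -0.15 0.09 0.41 -0.51 -0.29; -0.15 -0.15 0.1 0.42 -0.52 -0.28; -0.14 -0.15 0.1 0.42 -0.51 -0.29
-0.13 -0.14 0.12 0.42 -0.52 -0.28; -0.13 -0.15 0.12 0.42 -0.52 -0.29; -0.12 -0.15 0.14 0.41 -0.51 -0.28
max 0.52 end [ 471.  -121.7  243.8] [180.   32.1 103.8]
```

jog_arm(
  moves="-0.19 -0.13 0.02 0.42 -0.52 -0.28; -0.18 -0.14 0.02 0.42 -0.52 -0.29; -0.18 -0.14 0.04 0.42 -0.52 -0.28; -0.17 -0.14 0.05 0.42 -0.52 -0.29; -0.17 -0.14 0.05 0.42 -0.52 -0.28",
)

```text
clock: 14.48
tcp_pos: [511.2, -41.8, 268.6]
eef_rot: [163.6, 14.6, 96.5]
wrist_force: [0.4, -0.4, 0.4]
grip_width: 51.0
gripper_force: 0.0
```

jog_arm(
  moves="-0.17 -0.15 0.07 0.42 -0.52 -0.29; -0.16 -0.14 0.08 0.42 -0.52 -0.28; -0.15 -0.15 0.09 0.42 -0.52 -0.29; -0.15 -0.15 0.1 0.42 -0.52 -0.28; -0.14 -0.15 0.1 0.42 -0.52 -0.29",
)

```text
clock: 15.1
tcp_pos: [486.6, -91.8, 253.3]
eef_rot: [173.3, 25.9, 100.3]
wrist_force: [0.2, -0.8, 0.4]
grip_width: 51.3
gripper_force: 0.0
```

jog_arm(
  moves="-0.13 -0.14 0.12 0.42 -0.52 -0.28; -0.13 -0.15 0.12 0.42 -0.52 -0.29; -0.12 -0.15 0.14 0.42 -0.52 -0.28; 0 0 0 0 0 0",
)

```text
clock: 15.6
tcp_pos: [471.8, -121.3, 243.4]
eef_rot: [180.0, 32.2, 103.7]
wrist_force: [0.3, 0.3, -0.3]
grip_width: 51.2
gripper_force: 0.0
```

```bash
cat > fitb.py <<'E'
from h import *
from scipy.optimize import least_squares
def fit(P,C,H,top,tilt=.56):
    sat=C.max(1)-C.min(1); ok=(sat<40)&((C.min(1)>110)|(C.max(1)<70))
    def ax(y,t): return np.array([-np.sin(t)*np.cos(y),-np.sin(t)*np.sin(y),np.cos(t)])
    prof=lambda s: np.interp(s,[0,H-57,H-35,H-34.9,H],[28,28,16,16,16])
    q=np.r_[np.array(top)-H*AX,np.radians(-76.2),.56]
    def dist(q,X):
        a=ax(q[3],q[4]); d=X-q[:3]; s=d@a; r=np.linalg.norm(d-s[:,None]*a,axis=1)
        return np.where((r<15)&(s>H-12),s-H,r-prof(s)),s,r
    for tol in (12,8,6):
        e,s,r=dist(q,P); m=ok&(abs(e)<tol)&(s>H-110)&(s<H+8)&(r<40); X=P[m]
        if m.sum()<30: print('few',m.sum()); return
        q=least_squares(lambda q:np.r_[dist(q,X)[0],(q[4]-.56)*2000,(q[3]+1.33)*1000],q,loss='soft_l1',f_scale=1.5).x
    a=ax(q[3],q[4]); t=q[:3]+H*a
    print(m.sum(),'captop',t.round(1),'yaw',np.degrees(q[3]).round(1),'tilt',q[4].round(3),'res',np.median(abs(dist(q,X)[0])).round(2)); return t,a
E
python3 - <<'E'
from fitb import *
s,p,W,C=wcloud(); cv2.imwrite('pics/w3.png',p[:,:,::-1]); print(s['joints'],s['tcp_pos'],s['eef_rot'])
fit(W,C,150,(481.3,-162.8,176)); fit(W,C,125,(581.7,-151,155))
E
```

```text
[ 30.84169751  20.2367921  -55.52649816 117.39989161  52.8232081
  69.44278281 -38.17637626] [ 471.81801835 -121.30129219  243.42584678] [179.98429074  32.24959285 103.731464  ]
4496 captop [ 479.9 -161.4  176.9] yaw -76.0 tilt 0.562 res 0.42
4208 captop [ 580.5 -149.6  155.5] yaw -75.9 tilt 0.56 res 0.46
```

Run:
```python
from h import *
rows(np.array([479.9,-161.4,176.9])-9*AX,RB,4)
```

```text
0 -0.01 0.44 0 0.01 -0.01; 0.01 -0.01 0.43 0.01 0 0; 0 -0.01 0.44 0 0.01 -0.01; 0 -0.01 0.44 0 0.01 0
max 0.44 end [ 481.3 -166.2  169.3] [180.   32.1 103.8]
```

jog_arm(
  moves="0 -0.01 0.5 0 0 0; 0 -0.01 0.5 0 0 0; 0 -0.01 0.45 0 0 0; 0 0 0.3 0 0 0; 0 0 0 0 0 0",
)

```text
clock: 16.27
tcp_pos: [481.7, -167.3, 169.1]
eef_rot: [180.0, 32.2, 103.6]
wrist_force: [0.5, 0.2, 0.6]
grip_width: 51.2
gripper_force: 0.0
```

jog_arm(
  moves="0 0 0 0 0 0; 0 0 0 0 0 0; 0 0 0 0 0 0; 0 0 0 0 0 0",
  fingers=-1,
  force=50,
)

```text
clock: 16.77
tcp_pos: [482.3, -166.3, 170.3]
eef_rot: [179.8, 32.2, 103.7]
wrist_force: [-2.5, 3.1, 6.7]
grip_width: 31.0
gripper_force: 49.4
```

jog_arm(
  moves="0 0 -0.2 0 0 0; 0 0 -0.4 0 0 0; 0 0 -0.5 0 0 0; 0 0 -0.5 0 0 0; 0 0 -0.4 0 0 0",
)

```text
clock: 17.4
tcp_pos: [469.1, -114.4, 255.3]
eef_rot: [179.9, 32.2, 103.7]
wrist_force: [-0.3, -1.2, -2.7]
grip_width: 30.6
gripper_force: 49.8
```

Run:
```python
from h import *
s=bot.get_state(); print(s['tcp_pos'],s['wrist_force'],s['grip_width'],s['joints'])
rows([594.9,295.7,305],down(101),13)
```

```text
[ 469.08355412 -114.37794948  255.26436484] [-0.29882854 -1.19870206 -2.65152152] 30.601176879632494 [ 30.89634656  19.01783253 -56.17310581 116.74429709  51.28848681
  70.25260931 -37.15235941]
0.44 0.34 -0.37 0.02 0.62 0.05; 0.46 0.33 -0.34 0.01 0.62 0.05; 0.47 0.34 -0.33 0.02 0.62 0.05; 0.48 0.33 -0.31 0.02 0.62 0.05; 0.5 0.33 -0.29 0.01 0.62 0.05
0.52 0.33 -0.26 0.02 0.61 0.05; 0.52 0.32 -0.24 0.02 0.62 0.05; 0.54 0.33 -0.22 0.01 0.62 0.05; 0.55 0.32 -0.2 0.02 0.62 0.05; 0.55 0.32 -0.17 0.02 0.62 0.05
0.57 0.31 -0.15 0.01 0.62 0.05; 0.57 0.32 -0.13 0.02 0.62 0.05; 0.58 0.31 -0.1 0.02 0.62 0.05
max 0.62 end [594.9 295.8 304.9] [-180.   -0.  101.]
```

jog_arm(
  moves="0.44 0.34 -0.37 0.02 0.62 0.05; 0.46 0.33 -0.34 0.02 0.62 0.05; 0.47 0.34 -0.33 0.02 0.62 0.05; 0.48 0.33 -0.31 0.02 0.62 0.05; 0.5 0.33 -0.29 0.02 0.62 0.05",
)

```text
clock: 18.02
tcp_pos: [517.8, 43.7, 273.8]
eef_rot: [179.9, 19.7, 102.6]
wrist_force: [-0.2, -0.6, -3.0]
grip_width: 30.9
gripper_force: 49.8
```

jog_arm(
  moves="0.52 0.33 -0.26 0.02 0.62 0.05; 0.52 0.32 -0.24 0.02 0.62 0.05; 0.54 0.33 -0.22 0.02 0.62 0.05; 0.55 0.32 -0.2 0.02 0.62 0.05; 0.55 0.32 -0.17 0.02 0.62 0.05",
)

```text
clock: 18.65
tcp_pos: [566.6, 201.2, 292.3]
eef_rot: [-180.0, 7.3, 101.6]
wrist_force: [0.1, -0.0, -2.2]
grip_width: 30.5
gripper_force: 49.8
```

jog_arm(
  moves="0.57 0.31 -0.15 0.02 0.62 0.05; 0.57 0.32 -0.13 0.02 0.62 0.05; 0.58 0.31 -0.1 0.02 0.62 0.05; 0 0 0 0 0 0; 0 0 0 0 0 0",
)

```text
clock: 19.27
tcp_pos: [595.2, 294.4, 303.4]
eef_rot: [-179.8, 0.0, 101.0]
wrist_force: [0.4, -0.8, -1.8]
grip_width: 30.7
gripper_force: 50.0
```

Run:
```python
from fitb import *
s,p,W,C=wcloud(); print(s['joints'],s['tcp_pos'],s['eef_rot'],s['wrist_force'])
rows([594.9,295.7,158],down(s['eef_rot'][2]),6)
# crate rim + bottle points in wrist view
t=W[(abs(W[:,2]-85)<4)&(np.hypot(W[:,0]-561,W[:,1]-245)<135)]
print(len(t),cv2.minAreaRect(t[:,:2].astype(np.float32)))
T=s['tcp_pos']
b=W[(np.hypot(W[:,0]-T[0],W[:,1]-T[1])<45)&(W[:,2]>T[2]-135)&(W[:,2]<T[2]-70)]
print(len(b))
from scipy.optimize import least_squares
# free-tilt cylinder r=28
f=least_squares(lambda q:np.hypot(b[:,0]-q[0]-q[2]*(b[:,2]-T[2]+100),b[:,1]-q[1]-q[3]*(b[:,2]-T[2]+100))-28,[T[0],T[1],0,0],loss='soft_l1')
print('bottle axis at TCP-100',f.x[:2]-T[:2],'slope deg',np.degrees(f.x[2:]),np.median(abs(f.fun)))
cv2.imwrite('pics/w4.png',p[:,:,::-1])
```

```text
[  2.26203949  39.1775336  -60.71855078  76.48876351  33.54013038
  83.32260248 -45.42569874] [595.227048   294.37647133 303.35170273] [-1.79757807e+02  7.15947601e-03  1.00962739e+02] [ 0.42750667 -0.75941593 -1.84154183]
0.01 0 0.48 -0.01 0 0; 0 0 0.49 -0.01 0 0; 0.01 0 0.48 -0.01 0 0; 0 0 0.49 -0.01 0 0; 0.01 0.01 0.48 -0.01 0 -0.01
0.01 0 0.49 -0.01 0.01 0
max 0.49 end [595.1 296.  157.9] [180.  -0. 101.]
3452 ((560.046875, 245.67367553710938), (178.84803771972656, 179.0866241455078), 10.926236152648926)
537
bottle axis at TCP-100 [  1.75067247 -14.55868557] slope deg [-1.30862476  9.24703094] 0.1779963788950809
```

View pics/w4.png

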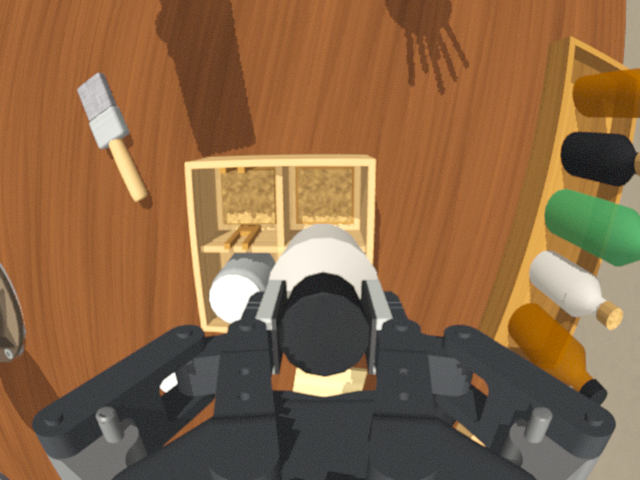

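The wrist view shows the bottle, with its body at (325,260), leaning about 9° in the pads. The plain cell's pad is at (325,195). I'll turn the hand to correct the lean and measure again.

jog_arm(
  moves="0 0 0 0 0.6 0; 0 0 0 0 0.6 0; 0 0 0 0 0.6 0; 0 0 0 0 0.5 0; 0 0 0 0 0 0",
)

```text
clock: 19.95
tcp_pos: [596.1, 293.6, 303.2]
eef_rot: [-179.8, -9.3, 100.8]
wrist_force: [0.1, 0.1, -1.9]
grip_width: 31.0
gripper_force: 50.0
```

```bash
cat >> fitb.py <<'E'
def held(W,T,lo,hi):
    b=W[(np.hypot(W[:,0]-T[0],W[:,1]-T[1])<45)&(W[:,2]>T[2]-lo)&(W[:,2]<T[2]-hi)]
    f=least_squares(lambda q:np.hypot(b[:,0]-q[0]-q[2]*(b[:,2]-T[2]+100),b[:,1]-q[1]-q[3]*(b[:,2]-T[2]+100))-28,[T[0],T[1],0,0],loss='soft_l1')
    print(len(b),'axis xy at TCP-100',f.x[:2].round(1),'slope deg',np.degrees(f.x[2:]).round(1),np.median(abs(f.fun)).round(2))
E
python3 - <<'E'
from fitb import *
s,p,W,C=wcloud(); T=s['tcp_pos'];print(T,s['eef_rot'],s['wrist_force']); held(W,T,135,70)
for n in ('scene','top'):
    s,p,d=snap(n); W=cloud(n,d).reshape(-1,3); W=W[~np.isnan(W[:,0])]; held(W,T,135,70)
    if n=='scene': cv2.imwrite('pics/s5.png',p[100:300,320:560,::-1].repeat(3,0).repeat(3,1)[:600,:720])
E
```

```text
[596.08844868 293.59901409 303.21376302] [-179.76694137   -9.2823593   100.79179443] [ 0.14265282  0.10521681 -1.93373108]
512 axis xy at TCP-100 [594.8 294.6] slope deg [0.4 0.1] 0.17
627 axis xy at TCP-100 [595.3 294.7] slope deg [0.4 0.1] 1.0
0 axis xy at TCP-100 [596.1 293.6] slope deg [0. 0.] nan
  return _methods._mean(a, axis=axis, dtype=dtype,
  ret = ret.dtype.type(ret / rcount)
```

View pics/s5.png

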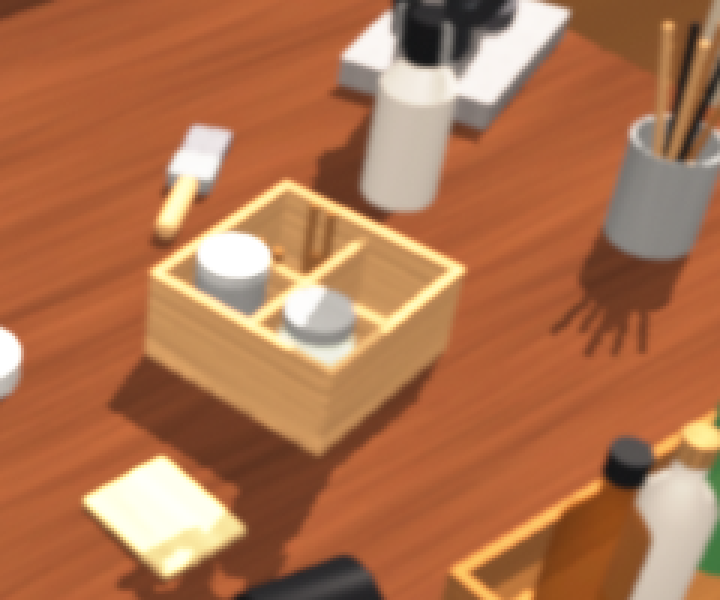

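jog_arm(
  moves="-0.1 0 0.8 0 0 0; -0.13 0 0.9 0 0 0; -0.11 0 0.7 0 0 0; -0.05 0 0.3 0 0 0; -0.01 0 0.09 0 0 0",
)

```text
clock: 20.72
tcp_pos: [594.4, 297.9, 162.6]
eef_rot: [-179.8, -9.3, 100.9]
wrist_force: [-0.1, -0.0, -2.6]
grip_width: 30.3
gripper_force: 50.0
```

jog_arm(
  moves="0 0 0 0 0 0; -0.01 0 0.04 0 0 0; 0 0 0.04 0 0 0",
)

```text
clock: 21.1
tcp_pos: [594.8, 297.8, 159.4]
eef_rot: [-179.9, -9.3, 100.9]
wrist_force: [-0.4, -0.3, -2.1]
grip_width: 30.4
gripper_force: 50.0
```

jog_arm(
  moves="-0.03 0 0.04 0 0 0; -0.02 0 0.04 0 0 0; 0 0 0.03 0 0 0; 0 0 0.02 0 0 0; 0 0 0 0 0 0",
)

```text
clock: 21.72
tcp_pos: [594.6, 296.2, 151.7]
eef_rot: [-179.8, -9.3, 100.9]
wrist_force: [-0.1, 0.4, -1.9]
grip_width: 31.2
gripper_force: 50.0
```

jog_arm(
  moves="0 0 0.02 0 0 0; 0 0 0.02 0 0 0; 0 0 0 0 0 0",
)

```text
clock: 22.1
tcp_pos: [594.7, 296.8, 150.4]
eef_rot: [-179.8, -9.3, 100.9]
wrist_force: [-0.5, -1.6, 3.8]
grip_width: 30.7
gripper_force: 50.7
```

jog_arm(
  moves="0 0 0 0 0 0; 0 0 0 0 0 0; 0 0 0 0 0 0",
  fingers=0.2,
)

```text
clock: 22.48
tcp_pos: [594.7, 296.5, 149.8]
eef_rot: [-179.8, -9.3, 100.9]
wrist_force: [-0.0, -0.1, -0.2]
grip_width: 51.2
gripper_force: 0.0
```

jog_arm(
  moves="0.05 0 -0.3 0 0 0; 0.1 0 -0.6 0 0 0; 0.1 0 -0.8 0 0 0; 0.1 0 -0.8 0 0 0; 0 0 0 0 0 0",
)

```text
clock: 23.1
tcp_pos: [596.4, 295.5, 281.0]
eef_rot: [179.9, -9.4, 101.0]
wrist_force: [-0.3, 1.2, -0.5]
grip_width: 51.3
gripper_force: 0.0
```

Run:
```python
from fitb import *
s,p,W,C=wcloud(); T=s['tcp_pos']; print(T,s['eef_rot'],s['joints'])
ok=(C.max(1)-C.min(1)<50)
b=W[(np.hypot(W[:,0]-594,W[:,1]-297)<14)&(W[:,2]>140)]; print('cap top',len(b),b[:,2].mean() if len(b) else '',b.mean(0) if len(b) else '', np.linalg.lstsq(np.c_[b,np.ones(len(b))][:,[0,1,3]],b[:,2],rcond=None)[0][:2])
p0,q0=rows(np.array([580.5,-149.6,155.5])+70*AX+[0,0,0],RB,16)
```

```text
[596.35140798 295.4713744  281.03855957] [179.85557152  -9.40822616 100.96666056] [  9.52898541  40.82578905 -64.57414245  80.82692541  29.80876472
  74.43391563 -42.55989046]
cap top 12793 328.01935167543235 [593.89115812 298.49468665 328.01935168] [-0.28725042  2.82851415]
-0.5 -0.13 0 -0.01 -0.65 -0.04; -0.5 -0.12 0.02 -0.01 -0.64 -0.05; -0.5 -0.13 0.04 -0.01 -0.65 -0.04; -0.5 -0.14 0.07 -0.01 -0.65 -0.05; -0.49 -0.13 0.09 -0.01 -0.64 -0.04
-0.49 -0.13 0.11 0 -0.65 -0.05; -0.48 -0.14 0.13 -0.01 -0.65 -0.04; -0.47 -0.14 0.15 -0.01 -0.65 -0.05; -0.47 -0.14 0.18 -0.01 -0.64 -0.04; -0.46 -0.14 0.19 -0.01 -0.65 -0.05
-0.44 -0.14 0.22 -0.01 -0.65 -0.04; -0.44 -0.14 0.24 -0.01 -0.64 -0.04; -0.43 -0.15 0.25 -0.01 -0.65 -0.05; -0.41 -0.15 0.27 -0.01 -0.65 -0.04; -0.4 -0.14 0.3 -0.01 -0.64 -0.05
-0.39 -0.15 0.31 -0.01 -0.65 -0.04
max 0.65 end [ 571.9 -113.7  214.7] [180.   32.1 103.8]
```

jog_arm(
  moves="-0.5 -0.13 0 -0.01 -0.65 -0.04; -0.5 -0.12 0.02 -0.01 -0.65 -0.05; -0.5 -0.13 0.04 -0.01 -0.65 -0.04; -0.5 -0.14 0.07 -0.01 -0.65 -0.05; -0.49 -0.13 0.09 -0.01 -0.65 -0.04",
)

```text
clock: 23.78
tcp_pos: [587.7, 164.1, 255.9]
eef_rot: [180.0, 3.9, 101.8]
wrist_force: [0.3, -0.5, -0.0]
grip_width: 51.3
gripper_force: 0.0
```

jog_arm(
  moves="-0.49 -0.13 0.11 0 -0.65 -0.05; -0.48 -0.14 0.13 -0.01 -0.65 -0.04; -0.47 -0.14 0.15 -0.01 -0.65 -0.05; -0.47 -0.14 0.18 -0.01 -0.65 -0.04; -0.46 -0.14 0.19 -0.01 -0.65 -0.05",
)

```text
clock: 24.4
tcp_pos: [580.0, 36.8, 236.8]
eef_rot: [180.0, 16.9, 102.8]
wrist_force: [-0.4, 0.0, 0.4]
grip_width: 50.9
gripper_force: 0.0
```

jog_arm(
  moves="-0.44 -0.14 0.22 -0.01 -0.65 -0.04; -0.44 -0.14 0.24 -0.01 -0.65 -0.04; -0.43 -0.15 0.25 -0.01 -0.65 -0.05; -0.41 -0.15 0.27 -0.01 -0.65 -0.04; -0.4 -0.14 0.3 -0.01 -0.65 -0.05",
)

```text
clock: 25.02
tcp_pos: [572.7, -90.5, 217.2]
eef_rot: [-179.8, 29.9, 103.7]
wrist_force: [-0.1, 0.5, -0.0]
grip_width: 50.8
gripper_force: 0.0
```

jog_arm(
  moves="-0.39 -0.15 0.31 -0.01 -0.6 -0.04; 0 0 0 0 0 0; 0 0 0 0 0 0",
)

```text
clock: 25.4
tcp_pos: [571.6, -114.0, 213.7]
eef_rot: [-179.8, 32.1, 103.9]
wrist_force: [0.3, 0.1, -0.0]
grip_width: 51.1
gripper_force: 0.0
```

Run:
```python
from fitb import *
s,p,W,C=wcloud(); print(s['joints'],s['tcp_pos'],s['eef_rot'])
t,a=fit(W,C,125,(580.5,-149.6,155.5))
rows(t-9*AX,RB,4)
for n in ('scene','top'):
    s,p,d=snap(n); V=cloud(n,d).reshape(-1,3); V=V[~np.isnan(V[:,0])]
    b=V[(np.hypot(V[:,0]-594,V[:,1]-297)<40)&(V[:,2]>90)&(V[:,2]<180)]
    c=b[b[:,2]>152]; print(n,len(b),'captop',c.mean(0) if len(c) else '',b[:,2].max() if len(b) else '')
    held(V,np.array([594,297,150.]),65,52)
```

```text
[ 23.46367786  31.10172606 -50.16550109 106.67273121  58.62268759
  73.41445235 -38.77069994] [ 571.57053603 -114.01149495  213.7490461 ] [-179.82679298   32.10074372  103.91750724]
4466 captop [ 580.2 -149.7  155.7] yaw -76.1 tilt 0.568 res 0.42
0 0 0.39 -0.01 0 0.01; 0 0 0.39 0 0 0; -0.01 0 0.39 -0.01 0 0.01; 0 -0.01 0.39 0 0 0.01
max 0.39 end [ 581.2 -154.6  148. ] [180.   32.1 103.8]
scene 576 captop [597.43319776 293.54034973 157.26372856] 160.9210986828774
111 axis xy at TCP-100 [594.6 298.8] slope deg [-0.7 -2.7] 1.04
top 788 captop [593.83787586 294.14434743 157.15605303] 160.63988520182352
87 axis xy at TCP-100 [564.6 352.3] slope deg [ 39.2 -73.1] 2.93
```

jog_arm(
  moves="0 0 0.45 0 0 0; 0 0 0.45 0 0 0; 0 0 0.4 0 0 0; 0 0 0.26 0 0 0; 0 0 0 0 0 0",
)

```text
clock: 26.18
tcp_pos: [580.5, -155.9, 146.3]
eef_rot: [-179.7, 32.1, 103.9]
wrist_force: [0.4, 0.3, 0.2]
grip_width: 51.5
gripper_force: 0.0
```

jog_arm(
  moves="0 0 0 0 0 0; 0 0 0 0 0 0; 0 0 0 0 0 0; 0 0 0 0 0 0; 0 0 0 0 0 0",
  fingers=-1,
  force=80,
)

```text
clock: 26.8
tcp_pos: [581.6, -154.3, 148.2]
eef_rot: [-179.9, 32.1, 103.9]
wrist_force: [-1.1, 4.3, 5.8]
grip_width: 30.7
gripper_force: 79.6
```

jog_arm(
  moves="0 0 -0.15 0 0 0; 0 0 -0.3 0 0 0; 0 0 -0.4 0 0 0; 0 0 -0.5 0 0 0; 0 0 -0.5 0 0 0",
)

```text
clock: 27.42
tcp_pos: [569.5, -105.9, 227.8]
eef_rot: [-179.8, 32.2, 103.9]
wrist_force: [0.4, -1.7, -3.3]
grip_width: 30.3
gripper_force: 79.3
```

Run:
```python
from h import *
s=bot.get_state(); print(s['tcp_pos'],s['wrist_force'],s['grip_width'],s['joints'])
rows([510.5,279.1,275],down(101),15)
```

```text
[ 569.4614867  -105.90887088  227.80136264] [ 0.39153474 -1.73593866 -3.27061309] 30.316681528984418 [ 23.09282325  30.04063533 -50.72617511 105.96664208  57.30918148
  74.58864372 -38.02298924]
0.4 0.05 -0.33 0.01 0.54 0.05; 0.42 0.04 -0.31 0.01 0.53 0.04; 0.43 0.04 -0.3 0.01 0.54 0.05; 0.44 0.05 -0.28 0.01 0.53 0.05; 0.45 0.03 -0.27 0.02 0.54 0.04
0.46 0.04 -0.24 0.01 0.53 0.05; 0.46 0.04 -0.23 0.01 0.54 0.04; 0.48 0.03 -0.22 0.01 0.54 0.05; 0.49 0.04 -0.19 0.01 0.53 0.05; 0.49 0.03 -0.18 0.01 0.54 0.04
0.5 0.03 -0.16 0.01 0.53 0.05; 0.5 0.03 -0.14 0.01 0.54 0.05; 0.51 0.02 -0.12 0.01 0.54 0.04; 0.51 0.03 -0.1 0.01 0.53 0.05; 0.52 0.02 -0.08 0.01 0.54 0.05
max 0.54 end [510.5 279.4 274.9] [180.  -0. 101.]
```

jog_arm(
  moves="0.4 0.05 -0.33 0.01 0.54 0.05; 0.42 0.04 -0.31 0.01 0.54 0.05; 0.43 0.04 -0.3 0.01 0.54 0.05; 0.44 0.05 -0.28 0.01 0.54 0.05; 0.45 0.03 -0.27 0.01 0.54 0.05",
)

```text
clock: 28.05
tcp_pos: [549.4, 23.2, 243.2]
eef_rot: [179.9, 21.3, 102.8]
wrist_force: [-0.7, 0.9, -3.1]
grip_width: 30.3
gripper_force: 80.0
```

jog_arm(
  moves="0.46 0.04 -0.24 0.01 0.54 0.05; 0.46 0.04 -0.23 0.01 0.54 0.05; 0.48 0.03 -0.22 0.01 0.54 0.05; 0.49 0.04 -0.19 0.01 0.54 0.05; 0.49 0.03 -0.18 0.01 0.54 0.05",
)

```text
clock: 28.68
tcp_pos: [530.4, 151.3, 257.9]
eef_rot: [179.8, 10.4, 101.8]
wrist_force: [0.5, 0.1, -2.2]
grip_width: 30.3
gripper_force: 80.0
```

jog_arm(
  moves="0.5 0.03 -0.16 0.01 0.54 0.05; 0.5 0.03 -0.14 0.01 0.54 0.05; 0.5 0.02 -0.12 0.01 0.54 0.04; 0.5 0.03 -0.1 0.01 0.54 0.04; 0.5 0.02 -0.08 0.01 0.5 0.04",
)

```text
clock: 29.3
tcp_pos: [511.6, 277.6, 274.1]
eef_rot: [180.0, -0.2, 100.9]
wrist_force: [0.5, -1.0, -2.9]
grip_width: 30.0
gripper_force: 80.0
```

jog_arm(
  moves="0 0 0 0 0 0; 0 0 0 0 0 0",
)

```text
clock: 29.55
tcp_pos: [511.9, 275.9, 273.7]
eef_rot: [180.0, -0.1, 100.9]
wrist_force: [0.1, -0.1, -2.7]
grip_width: 30.3
gripper_force: 80.0
```

Run:
```python
from fitb import *
s,p,W,C=wcloud(); T=s['tcp_pos'];print(T,s['eef_rot'],s['wrist_force']); held(W,T,110,63)
s,p,d=snap('scene'); W=cloud('scene',d).reshape(-1,3); W=W[~np.isnan(W[:,0])]; held(W,T,110,63)
```

```text
[511.86643631 275.86675037 273.70035867] [ 1.79962361e+02 -6.06613278e-02  1.00892881e+02] [ 0.10851003 -0.14512483 -2.74307331]
82 axis xy at TCP-100 [516.7 248.8] slope deg [-3.1 16.2] 0.08
102 axis xy at TCP-100 [517.  248.5] slope deg [-2.  15.4] 0.71
```

The short bottle leans about 16° in the pads. I'll correct that too.

jog_arm(
  moves="0 0 0 0 0.6 0; 0 0 0 0 0.8 0; 0 0 0 0 0.8 0; 0 0 0 0 0.8 0; 0 0 0 0 0.7 0",
)

```text
clock: 30.28
tcp_pos: [512.3, 275.1, 273.9]
eef_rot: [179.9, -15.0, 100.8]
wrist_force: [-0.4, -0.5, -2.2]
grip_width: 30.3
gripper_force: 80.0
```

jog_arm(
  moves="0 0 0 0 0.35 0; 0 0 0 0 0 0; 0 0 0 0 0 0",
)

```text
clock: 30.65
tcp_pos: [511.5, 276.5, 274.1]
eef_rot: [179.9, -16.3, 101.0]
wrist_force: [-0.7, -0.5, -2.6]
grip_width: 30.5
gripper_force: 80.0
```

Run:
```python
from fitb import *
s,p,W,C=wcloud(); T=s['tcp_pos'];print(T,s['eef_rot'],s['wrist_force']); held(W,T,110,63)
s,p,d=snap('scene'); V=cloud('scene',d).reshape(-1,3); V=V[~np.isnan(V[:,0])]; held(V,T,112,60)
for n,c0 in (('slots',(510.5,279)),):
    t=W[(np.hypot(W[:,0]-c0[0],W[:,1]-c0[1])<26)&(W[:,2]<60)]; print(n,len(t),np.percentile(t[:,2],[5,25,50,75]) if len(t) else '')
```

```text
[511.54505086 276.48287071 274.08415326] [179.93200445 -16.28257075 100.95910516] [-0.72091946 -0.51163409 -2.61593617]
74 axis xy at TCP-100 [511.3 276.8] slope deg [-0.  -0.1] 0.09
460 axis xy at TCP-100 [512.  276.7] slope deg [ 0.2 -0.6] 1.09
slots 76 [14.97872481 15.64724298 16.09046777 16.66991234]
```

jog_arm(
  moves="-0.12 -0.01 0.6 0 0 0; -0.22 0 0.75 0 0 0; -0.2 0 0.7 0 0 0; -0.1 0 0.34 0 0 0; -0.03 0 0.1 0 0 0",
)

```text
clock: 31.38
tcp_pos: [510.7, 279.1, 144.7]
eef_rot: [180.0, -16.3, 100.9]
wrist_force: [-0.6, -0.1, -2.2]
grip_width: 30.5
gripper_force: 80.0
```

jog_arm(
  moves="0 0 0 0 0 0; -0.01 0 0.04 0 0 0; -0.01 0 0.04 0 0 0; 0 0 0 0 0 0",
)

```text
clock: 31.88
tcp_pos: [510.9, 278.9, 141.1]
eef_rot: [179.9, -16.3, 100.9]
wrist_force: [0.2, 0.6, -3.4]
grip_width: 30.1
gripper_force: 80.0
```

jog_arm(
  moves="-0.01 0 0.04 0 0 0; -0.01 0 0.04 0 0 0; -0.01 0 0.03 0 0 0; 0 0 0 0 0 0",
)

```text
clock: 32.38
tcp_pos: [510.8, 279.0, 135.0]
eef_rot: [180.0, -16.3, 100.9]
wrist_force: [-1.2, 0.2, -3.0]
grip_width: 30.5
gripper_force: 80.0
```

jog_arm(
  moves="-0.01 0 0.02 0 0 0; 0 0 0.02 0 0 0; 0 0 0 0 0 0",
)

```text
clock: 32.75
tcp_pos: [510.9, 279.1, 133.2]
eef_rot: [179.9, -16.3, 100.9]
wrist_force: [0.5, -0.8, -1.9]
grip_width: 30.3
gripper_force: 80.0
```

jog_arm(
  moves="-0.01 0 0.02 0 0 0; 0 0 0 0 0 0; 0 0 0 0 0 0",
)

```text
clock: 33.12
tcp_pos: [510.9, 279.1, 132.3]
eef_rot: [179.9, -16.3, 100.9]
wrist_force: [-0.0, -0.3, 1.0]
grip_width: 30.5
gripper_force: 80.1
```

jog_arm(
  moves="0 0 0 0 0 0; 0 0 0 0 0 0; 0 0 0 0 0 0",
  fingers=0.1,
)

```text
clock: 33.5
tcp_pos: [510.9, 279.0, 132.1]
eef_rot: [179.9, -16.3, 100.9]
wrist_force: [0.6, 0.6, -0.4]
grip_width: 46.9
gripper_force: 0.0
```

jog_arm(
  moves="0.05 0 -0.3 0 0 0; 0.15 0 -0.6 0 0 0; 0.2 0 -0.8 0 0 0; 0.2 0 -0.8 0 0 0; 0.2 0 -0.8 0 0 0",
)

```text
clock: 34.12
tcp_pos: [512.0, 271.2, 304.1]
eef_rot: [179.9, -16.3, 101.0]
wrist_force: [0.1, 0.3, 0.2]
grip_width: 47.2
gripper_force: 0.0
```

jog_arm(
  moves="-0.8 0 0 0 0 0; -0.8 0 0 0 0 0; -0.8 0 0 0 0 0; -0.8 0 0 0 0 0; 0 0 0 0 0 0",
)

```text
clock: 34.75
tcp_pos: [542.3, 116.5, 256.2]
eef_rot: [-180.0, -16.2, 100.6]
wrist_force: [0.8, -0.7, 0.8]
grip_width: 46.8
gripper_force: 0.0
```

Run:
```python
from fitb import *
for n,c in (('top',(120,170,140,130)),('scene',(340,100,160,150))):
    s,p,d=snap(n); x,y,w,h=c
    cv2.imwrite(f'pics/{n}9.png',cv2.resize(p[y:y+h,x:x+w,::-1],None,fx=3.8,fy=3.8,interpolation=cv2.INTER_CUBIC))
    V=cloud(n,d); X=V[d>0]
    for nm,c0,z in (('tall',(594.5,297),150),('short',(510.5,279),134)):
        b=X[(np.hypot(X[:,0]-c0[0],X[:,1]-c0[1])<25)&(X[:,2]>z)&(X[:,2]<175)]; print(n,nm,len(b),b.mean(0).round(1) if len(b) else '')
    b=X[(X[:,0]>640)&(X[:,0]<700)&(abs(X[:,1]-30)<34)]; print('board',np.percentile(b[:,2],[5,50,95]).round(1))
print(s['tcp_pos'],s['clock'])
```

```text
top tall 256 [593.7 293.9 157.1]
top short 245 [511.4 276.6 139.5]Traceback (most recent call last):
  File "<stdin>", line 8, in <module>
    return _quantile_unchecked(
        a, q, axis, out, overwrite_input, method, keepdims, weights)
    return _ureduce(a,
                    func=_quantile_ureduce_func,
    ...<5 lines>...
                    overwrite_input=overwrite_input,
                    method=method)
    r = func(a, **kwargs)
    result = _quantile(arr,
                       quantiles=q,
    ...<2 lines>...
                       out=out,
                       weights=wgt)
    slices_having_nans = np.isnan(arr[-1, ...])
                                  ~~~^^^^^^^^^
IndexError: index -1 is out of bounds for axis 0 with size 0
```

View pics/top9.png

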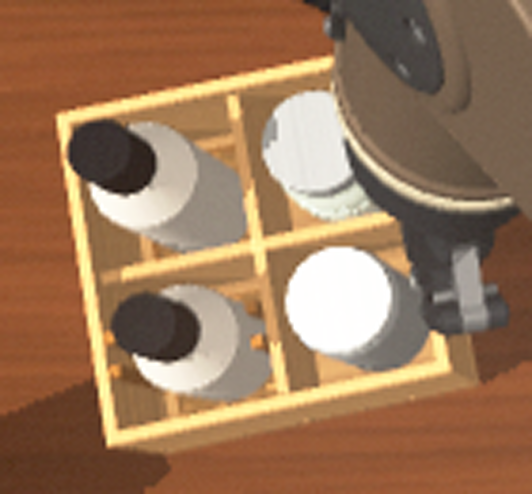

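The crop shows both bottles standing in their own cells, with caps at (112,158) and (155,327), and the jar and tin still in place. One numeric check of the board, then I hand in.

Run:
```python
from fitb import *
s,p,d=snap('scene'); V=cloud('scene',d); X=V[d>0]
for nm,c0,z in (('tall',(594.5,297),150),('short',(510.5,279),134)):
    b=X[(np.hypot(X[:,0]-c0[0],X[:,1]-c0[1])<25)&(X[:,2]>z)&(X[:,2]<175)]; print(nm,len(b),b.mean(0).round(1))
b=X[(X[:,0]>600)&(X[:,0]<740)&(abs(X[:,1]-30)<80)&(X[:,2]>4)&(X[:,2]<60)]; print('board',np.percentile(b[:,2],[5,50,95]).round(1),cv2.minAreaRect(b[:,:2].astype(np.float32)))
print(bot.hand_in())
```

```text
tall 120 [597.5 292.6 156.8]
short 103 [513.9 276.4 139.1]
board [ 5.1  7.9 10.9] ((670.2249145507812, 27.40130615234375), (148.55747985839844, 136.06314086914062), 88.97618103027344)
the job is handed in; nothing more can be done
None
```

I handed the job in at about 35 s: the partition lies flat on the open bench, and each bottle stands upright on its cork pad, the tall one in the plain cell and the short one in the slotted cell; the hand-in call returned no verdict.

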